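Present the notched glass plate to the label reader

TASK

Of the three glass plates on the dark mat, take the one with a small notch cut out of one corner: the notch marks its frosted label end. Pinch it off the mat and, keeping the label side up, hold it level with its whole frosted end inside the reader's open bay, pointing straight in, centred between the cheeks and half-way up them, without touching the reader. Finish while still holding it there, and leave the two plain plates, the bottle and the vial where they are.

Things in the scene. Friction and masses are not known exactly. Their poses are not given: they have to be found in the camera images.
- plate_mid (a point): Centre (half-way up) of the notched glass plate, 110 x 45 x 6 mm, about 75 g, pale green-grey, lying flat on the mat (its underside 3 mm above the work surface), label side up. Its x axis runs along the length towards the frosted label end, y across the width, z up out of the label side. A 12 x 12 mm notch is cut out of the corner at +x, +y. The frosted band, slightly paler, covers the last 30 mm at the +x end. The bare end (-x) may be pinched across the 45 mm width.
- plate: The same notched plate; the origin is the centre of its underside, axes as for its centre.
- label (a point): Centre of the plate's frosted band, half-way through the thickness: 40 mm from the plate's centre along its +x, 15 mm short of the end face. Axes as the plate's.
- spare_a_mid (a point): Centre of a plain glass plate of the same size and material, frosted band at +x too, but all four corners whole. Leave it alone.
- spare_b_mid (a point): Centre of a second plain plate like the first. Leave it alone.
- bay (a point): Middle of the reader's bay mouth, in the plane of its opening, half-way up the cheeks, 100 mm above the work surface. x points straight into the bay (away from the robot), y to the left, z up. The bay is 85 mm wide between its two cheeks, open at the front and on top, 75 mm deep to its rear wall; its floor lies 30 mm below this point and the cheeks end 30 mm above it. A lens head juts out of the rear wall over the back 25 mm of the bay, its underside 43 mm above this point.
- reader: The label reader, white and grey, fixed to the bench, 150 mm deep (x), 117 mm wide (y), 165 mm tall at the back; the origin is the centre of its underside, the bay mouth is its front face at x = -75 mm. The rear wall begins at x = 0. Below the bay is a solid base 70 mm high.
- bottle: Amber reagent bottle, 76 mm across, 160 mm tall, standing at the right of the mat; origin at the centre of its underside. Leave it alone.
- vial: Small capped glass vial, 28 mm across, 55 mm tall, standing just beyond the mat; origin at the centre of its underside. Leave it alone.
- mat: Dark rubber mat fixed to the bench, 340 x 460 x 3 mm, under the plates; origin at the centre of its underside.
Mind the look-alikes: they are no part of the job. Leave any brown or yellow look-alike of the plate alone.

How it is judged:
By the outcome, as a careful person would: the job done as asked, in the order asked, and still so for the second after the job is handed in, while the arm keeps its last pose, push and grip.
It also fails if it takes over 38 s, if anything falls off the work surface, if the arm or the gripper's body presses on something with over 40 N, if the wrist force passes 120 N, or if a joint passes its speed limit or range.

ROBOT

A 7-joint arm with a two-finger parallel gripper is mounted at the origin on the work surface. World frame = base frame: x ahead of the robot, y to its left, z up, the work surface at z = 0. Lengths are in m, angles in rad, forces in N, time in s.
With the tool pointing down it reaches from about 0.35 to 0.9 m from the base axis. Payload 8.1 kg.
Tool frame: the origin (TCP) lies where the fingers leave the gripper's body, on its centre line; the fingertips stand 66 mm ahead of it and the grasp point (between the pads) lies 47 mm ahead of it (arm.tip_reach is the distance from the TCP to the fingertips, in m); z points along the fingers, y is the direction in which the jaws open and shut (so a half turn about z gives the same grasp; the last joint's range is limited). The gripper opens to 92 mm and grips with 3 to 60 N. Pads are 19 mm wide; open, the fingers measure 130 mm over their backs; the gripper's body (75 mm by 190 mm) begins 47 mm behind the grasp point.
Start: joints at [1.236, 0.434, 0.025, 1.573, -0.012, 1.134, -0.075], TCP at [0.144, -0.608, 0.292] pointing down, gripper open.
Joint ranges: [-2.62, 2.62], [-0.44, 2.09], [-1.27, 1.32], [0.08, 2.57], [-1.32, 4.46], [0.12, 2], [-2.74, 2.74]. Speed limits (rad/s): [2.22, 2.22, 3.01, 3.01, 3.14, 3.14, 3.14].

INTERFACE

Orientations are given as a rotation vector (axis times angle).
In Python, from cell import arm gives the robot as it stands.
- The arm moves only by the tool carry_out, never from a script. Its argument "plan" is a list of rows, each a list of 5 numbers: the shift along the world's x, y, z in cm, then the turn about the world's z in rad, then the finger opening in cm, from 0 to 9.18. In form: [[tx, ty, tz, spin, fingers], ...]. A call has 1 to 20 rows; each row is the pose to reach, as a shift and turn from the pose measured when the call began; what a row does not reach only later rows make up. A row lasts 1/10 s, in which the tool goes at most 50 mm and 8.59 degrees, less where a joint would pass 70% of its speed; a pose out of reach is approached as far as the arm can. A call with a gripper value outside its range is refused whole. The fingers move at their own pace and stop on an object; "squeeze" is the grip in N (left out, the last holds). Time passes only in rows, so rows that repeat a pose let the fingers close. It gives the time, the measured TCP pose, the force and the opening at its end, in the units of the state.
- arm.observe(): the state, without advancing time (a new reading comes with each control period).
- arm.get_image(name): name is "scene" or "top"; returns (picture, depth): 400x640x3 uint8, red, green, blue; 400x640 float32, m along the optical axis (not along the pixel's ray), 0 where there is no reading.
- arm.get_calibration(name): a dict with "intrinsics" (3x3 intrinsics, pixels), "D" ([k1, k2, p1, p2, k3] as OpenCV has them; the pictures are not rectified), "rvec" (rotation vector, rad) and "tvec" (3), from world to camera coordinates, as OpenCV has them. Camera axes: x right, y down, z forward; pixel columns grow to the right and rows downward; lengths in m; the calibration is good to about 2 mm. A picture is of the moment at which its call begins. get_calibration takes no time and is no camera call.
- arm.sign_off(): hands the job in, once; it reports no verdict.
The state is a dict: "clock": time; "joints": joint angles; "dq": joint speeds; "joint_efforts": joint torques, N m; "position": TCP position; "ee_rot": TCP orientation; "force": force on the tool from outside, world axes, zero at the start; "ft_torque": the same for the moment, N m; "width": opening from 0.0 (shut) to 1.0 (fully open).
Only numpy, scipy, OpenCV 4.12 (cv2) and the standard library are available. Lean on these libraries where they do the work, as an engineer would, in place of code of your own. Each camera call takes 0.05 s, during which the arm holds its last target. There are 200 camera calls.

## Working session

There is one attempt and no reset: what is moved stays moved. The work goes in short steps, Python scripts to look and compute and a tool call to move; the robot and the scene stay as the last step left them, time stands still between calls to the robot, and variables do not carry over. Pictures are saved under pics/ and viewed, about 8 in all and at most 12, crops included, and the job is handed in when it is done.

Besides the shell and the picture viewer there is one more tool, called after "Emit:" as a command line: name --pt "numbers of a row" for each row, then --argument value for the rest. carry_out: Moves the arm, as the interface text tells. Its arguments: {"type":"object","properties":{"plan":{"type":"array"},"squeeze":{"type":"number"}},"required":["plan"]}

```bash
mkdir -p pics; ls; cat > h.py <<'E'
from cell import arm
import numpy as np, cv2
def grab(n,f):
    im,d=arm.get_image(n); cv2.imwrite('pics/%s.png'%f,im[:,:,::-1]); np.save('pics/%s.npy'%f,d); return im,d
def ray(n,px):
    c=arm.get_calibration(n);K=np.array(c['intrinsics']);D=np.array(c['D'],float)
    R=cv2.Rodrigues(np.array(c['rvec'],float))[0];t=np.array(c['tvec'],float).ravel()
    u=cv2.undistortPoints(np.array(px,float).reshape(-1,1,2),K,D).reshape(-1,2)
    return np.c_[u,np.ones(len(u))],R,t
def onplane(n,px,z):
    r,R,t=ray(n,px);o=-R.T@t;d=r@R;return o+d*((z-o[2])/d[:,2])[:,None]
def proj(n,P):
    c=arm.get_calibration(n);return cv2.projectPoints(np.array(P,float).reshape(-1,1,3),np.array(c['rvec'],float),np.array(c['tvec'],float),np.array(c['intrinsics']),np.array(c['D'],float))[0].reshape(-1,2)
def bydepth(n,px,dep):
    r,R,t=ray(n,px);return (r*np.array(dep)[:,None]-t)@R
E
python3 - <<'E'
from h import *
np.set_printoptions(precision=3,suppress=True)
grab('scene','s0');grab('top','t0')
for n in('scene','top'):
    c=arm.get_calibration(n);r,R,t=ray(n,[[320,200]]);print(n,-R.T@t,c['intrinsics'])
s=arm.observe();print(s)
E
```

```text
pics
scene [ 1.223 -0.219  0.852] [[426.033   0.    321.308]
 [  0.    426.033 204.057]
 [  0.      0.      1.   ]]
top [ 0.339 -0.054  1.593] [[513.514   0.    322.723]
 [  0.    513.514 192.322]
 [  0.      0.      1.   ]]
{'clock': 0.1, 'joints': array([ 1.236,  0.435,  0.025,  1.574, -0.012,  1.134, -0.075]), 'dq': array([-0.003, -0.003, -0.001, -0.003,  0.   , -0.001,  0.001]), 'joint_efforts': array([  0.003, -66.913,   0.988, -31.515,  -0.061,   0.037,   0.   ]), 'position': array([ 0.143, -0.608,  0.292]), 'ee_rot': array([-3.119, -0.363,  0.   ]), 'force': array([-0.113, -0.6  ,  0.154]), 'ft_torque': array([ 0.02 , -0.019,  0.012]), 'width': 0.995237096191402}
```

View pics/s0.png

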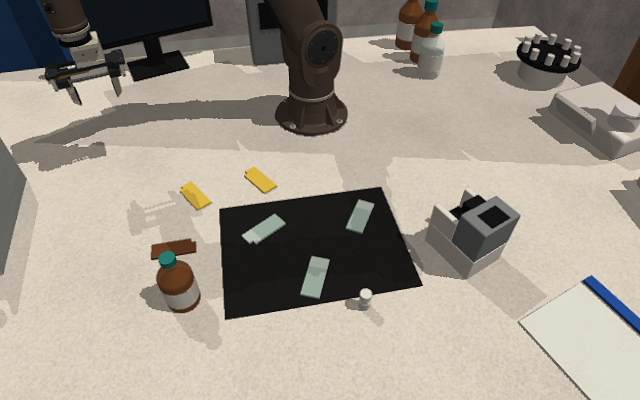

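View pics/t0.png

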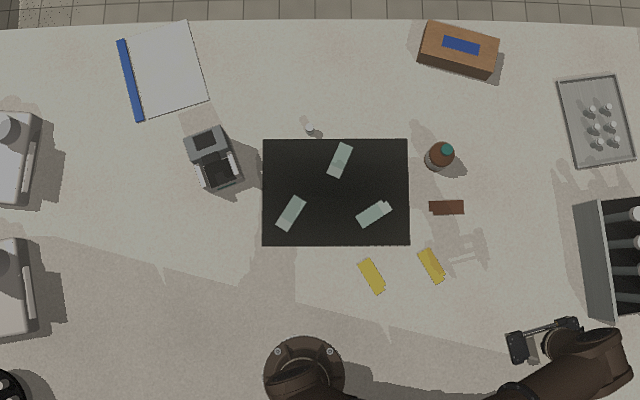

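The scene view shows three plates on the mat, at about (264,229), (360,216) and (316,277). In the top view they are at (374,213), (291,213) and (340,160), and the first looks notched near (388,203). The reader is at (215,160) in the top view, turned slightly. I'll enlarge that area.

```bash
python3 - <<'E'
import cv2,numpy as np
im=cv2.imread('pics/t0.png')
a=cv2.resize(im[190:236,346:402],None,fx=7,fy=7,interpolation=cv2.INTER_CUBIC)  #392x322
b=cv2.resize(im[118:198,178:248],None,fx=5.7,fy=5.7,interpolation=cv2.INTER_CUBIC)
H=max(a.shape[0],b.shape[0]);o=np.zeros((H,a.shape[1]+b.shape[1]+5,3),np.uint8)
o[:a.shape[0],:a.shape[1]]=a;o[:b.shape[0],a.shape[1]+5:]=b
print(o.shape);cv2.imwrite('pics/c0.png',o)
E
```

```text
(456, 796, 3)
```

View pics/c0.png

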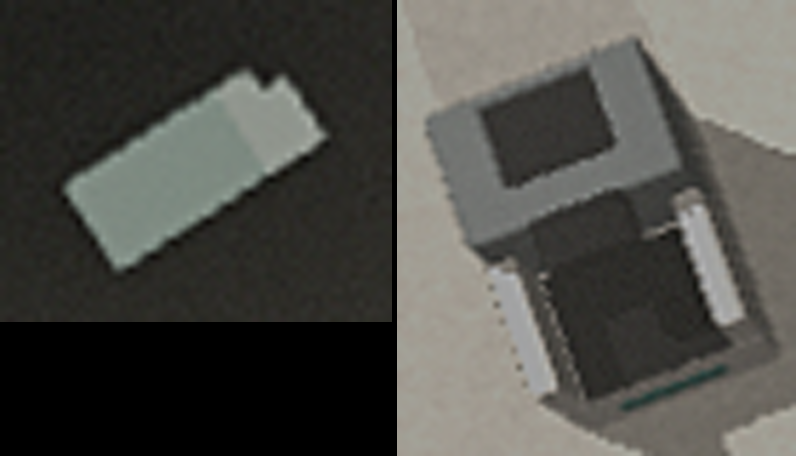

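The left crop shows the notch at about (262,85) in the crop, on the frosted end, which points right and up. In the right crop, the cheek tops run roughly from (500,265) to (545,392) and from (688,198) to (732,320). The bay opens towards the lower right. Next I'll measure both.

```bash
cat > m.py <<'E'
from h import *
from scipy.optimize import least_squares
np.set_printoptions(precision=4,suppress=True)
full=lambda p,x0,y0,f:[((a+.5)/f-.5+x0,(b+.5)/f-.5+y0) for a,b in p]
# plate corners on top (z=.009): -x+y, -x-y, +x-y, and notch corners
pc=full([(65,188),(120,270),(327,135),(248,70),(285,75)],346,190,7)
P=onplane('top',pc,.009)[:,:2]
M=np.array([[-55,22.5],[-55,-22.5],[55,-22.5],[43,22.5],[55,10.5]])/1000
def fit(M,P,g):
    f=lambda q:(M@np.array([[np.cos(q[2]),np.sin(q[2])],[-np.sin(q[2]),np.cos(q[2])]])+q[:2]-P).ravel()
    r=least_squares(f,[*P.mean(0),g]);return r.x,r.fun.reshape(-1,2)*1000
print('plate',*fit(M,P,-1.))
# reader, origin underside: block top z=.165 corners, cheek tops z=.13 front-outer corners
o=lambda p:full([(a-397,b) for a,b in p],178,118,5.7)
A=onplane('top',o([(428,118),(638,38),(690,172),(475,248)]),.165)[:,:2]
B=onplane('top',o([(537,399),(743,318)]),.13)[:,:2]
R=np.array([[75,58.5],[75,-58.5],[0,-58.5],[0,58.5],[-75,58.5],[-75,-58.5]])/1000
q,res=fit(R,np.r_[A,B],.3);print('reader',q,res)
print('bay',q[:2]-.075*np.array([np.cos(q[2]),np.sin(q[2])]))
if __name__=='__main__':
    im,d=cv2.imread('pics/t0.png'),np.load('pics/t0.npy')
    yy,xx=np.mgrid[118:198,178:248];px=np.c_[xx.ravel(),yy.ravel()]
    W=bydepth('top',px,d[px[:,1],px[:,0]])
    for lo,hi in((.155,.175),(.122,.138)):
        m=(W[:,2]>lo)&(W[:,2]<hi);r=cv2.minAreaRect(W[m,:2].astype(np.float32));print(m.sum(),W[m,2].mean(),r)
    c=onplane('top',[[439,156],[312,131],[312,128]],.05);print(c)
E
python3 m.py
```

```text
plate [ 0.4944 -0.2189 -1.0001] [[ 0.4636  0.1922]
 [-0.9303 -0.3139]
 [-0.8107  0.2124]
 [ 1.2768  0.0066]
 [ 0.0006 -0.0972]]
reader [0.6478 0.2609 0.3566] [[ 1.1708  1.7755]
 [ 1.7079 -1.7959]
 [ 1.0198  0.183 ]
 [-1.9638  2.0507]
 [-0.8717  1.3304]
 [-1.0629 -3.5438]]
bay [0.5775 0.2347]
1205 0.16525429256886792 ((0.6729774475097656, 0.27223557233810425), (0.10456613451242447, 0.11823166906833649), 20.82765769958496)
326 0.12988736485519567 ((0.6451876759529114, 0.26116299629211426), (0.1447734832763672, 0.1189185231924057), 21.0508975982666)
[[ 0.6647 -0.4212  0.05  ]
 [ 0.7449 -0.0294  0.05  ]
 [ 0.7544 -0.0294  0.05  ]]
```

Emit:
carry_out --pt "4 5 -1 0.14 7" --pt "8 10 -2 0.28 7" --pt "12 15 -3 0.42 7" --pt "16 20 -4 0.56 7" --pt "19 24 -5 0.7 7" --pt "22 28 -6 0.84 7" --pt "25 31.5 -7 0.98 7" --pt "28 35 -8 1.12 7" --pt "30 38 -9 1.26 7" --pt "32 40 -9 1.4 7" --pt "33.3 41.7 -9 1.54 7" --pt "33.3 41.7 -9 1.68 7" --pt "33.3 41.7 -9 1.82 7" --pt "33.3 41.7 -9 1.91 7" --pt "33.3 41.7 -9 1.91 7" --pt "33.3 41.7 -9 1.91 7"

```text
clock: 1.7
position: [0.4763, -0.191, 0.2013]
ee_rot: [-1.51, -2.754, 0.002]
force: [-0.4, -0.9, -0.4]
width: 0.76
```

```bash
python3 - <<'E'
from h import *
from scipy.spatial.transform import Rotation as Ro
s=arm.observe();print(s['clock'],s['joints'],s['position'],Ro.from_rotvec(s['ee_rot']).as_matrix().round(4),s['width'])
a,_=grab('scene','s1');b,_=grab('top','t1')
p=proj('scene',[[.494,-.219,.02]])[0].astype(int);q=proj('top',[[.494,-.219,.02]])[0].astype(int);print(p,q)
A=a[p[1]-50:p[1]+30,p[0]-40:p[0]+40];B=b[q[1]-40:q[1]+40,q[0]-40:q[0]+40]
cv2.imwrite('pics/c1.png',np.hstack([cv2.resize(x,None,fx=5,fy=5,interpolation=3) for x in(A,B)])[:,:,::-1])
E
```

```text
1.7 [ 0.70863963  0.42028432 -0.5669663   1.91811603  0.28809154  0.88508446
  0.56401043] [ 0.47625244 -0.19104286  0.20131193] [[-5.377e-01  8.431e-01 -1.500e-03]
 [ 8.431e-01  5.377e-01 -5.000e-04]
 [ 4.000e-04 -1.500e-03 -1.000e+00]] 0.7599845988421577
[262 225] [373 212]
```

View pics/c1.png

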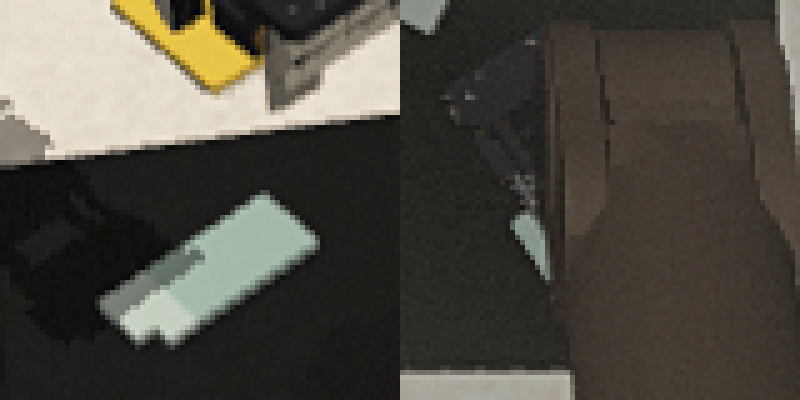

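The left crop (scene) shows the plate undisturbed: bare-end corners at (265,192) and (320,240), label corner at (98,303), notch at about (160,335). The arm hides it from the top camera. I'll cross-check the plate pose from the scene camera.

```bash
python3 - <<'E'
from m import *
pc=full([(320,240),(265,192),(98,303),(180,346),(138,347)],222,175,5)
q,r=fit(M,onplane('scene',pc,.009)[:,:2],-1.);print('S',q,r)
E
```

```text
plate [ 0.4944 -0.2189 -1.0001] [[ 0.4636  0.1922]
 [-0.9303 -0.3139]
 [-0.8107  0.2124]
 [ 1.2768  0.0066]
 [ 0.0006 -0.0972]]
reader [0.6478 0.2609 0.3566] [[ 1.1708  1.7755]
 [ 1.7079 -1.7959]
 [ 1.0198  0.183 ]
 [-1.9638  2.0507]
 [-0.8717  1.3304]
 [-1.0629 -3.5438]]
bay [0.5775 0.2347]
S [ 0.4984 -0.2161 -0.979 ] [[-0.1596  0.1642]
 [ 1.7577 -0.7984]
 [ 2.7975  1.1249]
 [-2.2139 -2.3023]
 [-2.1817  1.8116]]
```

Emit:
carry_out --pt "0.2 0.1 -4 0 7" --pt "0.2 0.1 -8 0 7" --pt "0.2 0.1 -10.5 0 7" --pt "0.2 0.1 -11.8 0 7" --pt "0.2 0.1 -12.5 0 7" --pt "0.2 0.1 -12.8 0 7" --pt "0.2 0.1 -12.8 0 7"

```text
clock: 2.5
position: [0.4789, -0.1902, 0.0741]
ee_rot: [1.51, 2.755, -0.002]
force: [1.0, -0.3, 0.9]
width: 0.762
```

Emit:
carry_out --pt "0 0 -0.3 0 7" --pt "0 0 -0.4 0 7" --pt "0 0 -0.4 0 7" --pt "0 0 -0.4 0 6" --pt "0 0 -0.4 0 5" --pt "0 0 -0.4 0 4" --pt "0 0 -0.4 0 4" --pt "0 0 -0.4 0 4" --pt "0 0 -0.4 0 4" --pt "0 0 -0.4 0 4" --pt "0 0 -0.4 0 4" --squeeze 30

```text
clock: 3.6
position: [0.4789, -0.1902, 0.0701]
ee_rot: [1.51, 2.755, -0.002]
force: [-0.7, -0.0, 1.1]
width: 0.482
```

Emit:
carry_out --pt "0 0 0.3 0 3.5" --pt "0 0 1 0 3.5" --pt "0 0 2.5 0 3.5" --pt "0 0 4.5 0 3.5" --pt "0 0 7 0 3.5" --pt "0 0 9.5 0 3.5" --pt "0 0 12 0 3.5" --pt "0 0 14 0 3.5" --pt "0 0 15 0 3.5" --pt "0 0 15 0 3.5"

```text
clock: 4.6
position: [0.4794, -0.1903, 0.2214]
ee_rot: [1.509, 2.752, -0.002]
force: [-0.5, 0.4, -0.9]
width: 0.484
```

```bash
python3 - <<'E'
from h import *
print(arm.observe()['force'])
a,_=grab('scene','s2');b,_=grab('top','t2')
P=[[.494,-.219,.155]]
p=proj('scene',P)[0].astype(int);q=proj('top',P)[0].astype(int);print(p,q)
A=a[p[1]-40:p[1]+40,p[0]-40:p[0]+40];B=b[q[1]-40:q[1]+40,q[0]-40:q[0]+40]
cv2.imwrite('pics/c2.png',np.hstack([cv2.resize(x,None,fx=5,fy=5,interpolation=3) for x in(A,B)])[:,:,::-1])
E
```

```text
[-0.54776956  0.4042093  -0.94245404]
[257 187] [378 207]
```

View pics/c2.png

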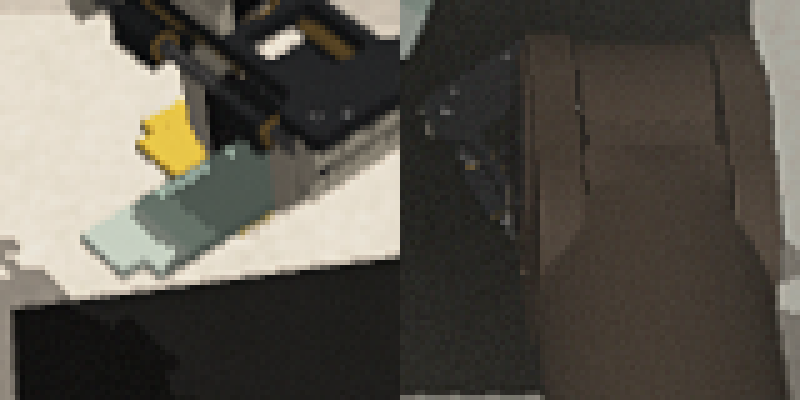

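The plate is held, looks level, and has its label end outward, with the notch at about (150,270) in the left crop. Next I'll carry it to a staging pose in front of the bay mouth.

Emit:
carry_out --pt "-0.1 1 0 0.04 3.5" --pt "-0.3 3 0 0.12 3.5" --pt "-0.6 6 0 0.23 3.5" --pt "-1 9 0 0.34 3.5" --pt "-1.3 12 0 0.45 3.5" --pt "-1.6 15 0 0.56 3.5" --pt "-1.9 18 0 0.67 3.5" --pt "-2.2 21 0 0.78 3.5" --pt "-2.5 24 0 0.89 3.5" --pt "-2.8 27 -1 1.0 3.5" --pt "-3.1 30 -2 1.11 3.5" --pt "-3.4 33 -3 1.2 3.5" --pt "-3.7 35.5 -4 1.28 3.5" --pt "-3.9 36.8 -5 1.34 3.5" --pt "-3.95 37.3 -5.6 1.365 3.5" --pt "-3.95 37.3 -5.75 1.365 3.5" --pt "-3.95 37.3 -5.75 1.365 3.5" --pt "-3.95 37.3 -5.75 1.365 3.5"

```text
clock: 6.5
position: [0.4392, 0.1819, 0.1622]
ee_rot: [-0.563, 3.09, -0.003]
force: [-0.3, -0.8, -0.6]
width: 0.483
```

```bash
python3 - <<'E'
from h import *
s=arm.observe();p=s['position'];r=s['ee_rot'];print(p,r,2*np.arctan2(r[1],r[0]),s['width'],s['joints'])
a,_=grab('scene','s3');b,_=grab('top','t3')
A=a[160:280,360:525];cv2.imwrite('pics/c3.png',cv2.resize(A,None,fx=4.8,fy=4.8,interpolation=3)[:,:,::-1])
B=b[120:240,170:290];cv2.imwrite('pics/c4.png',cv2.resize(B,None,fx=5,fy=5,interpolation=3)[:,:,::-1])
E
```

```text
[0.43919321 0.18188496 0.16218035] [-5.62597192e-01  3.08995982e+00 -2.90608100e-03] 3.5017922931360035 0.4831357845753396 [ 0.18020108  0.52680126 -0.91700652  2.02742631  0.55927689  0.85670348
  0.87652822]
```

View pics/c3.png

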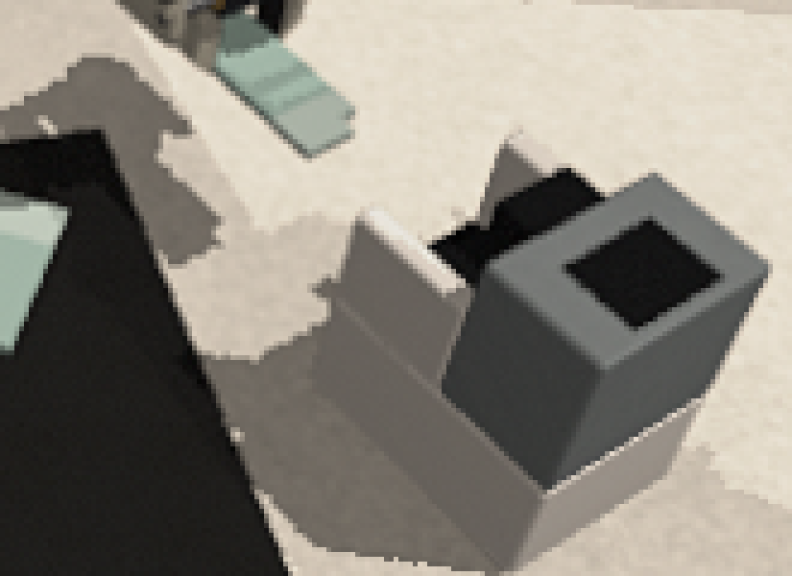

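View pics/c4.png

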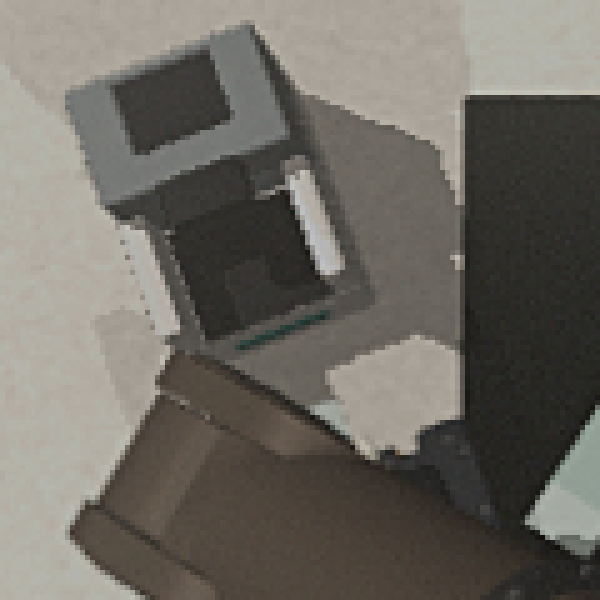

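The staged plate is seen from the scene camera (label corner at (310,158), notch at about (350,115) in c3), level and in front of the bay. The reader block corners are (488,265), (655,175), (770,268) and (605,370). In c4 the top view shows the arm link close to the reader. I'll cross-check the reader pose and the link's height.

```bash
python3 - <<'E' | tail -22
from m import *
f=lambda p:full(p,360,160,4.8)
A=onplane('scene',f([(770,268),(605,370),(488,265),(655,175)]),.165)[:,:2]
B=onplane('scene',f([(512,130),(360,212)]),.13)[:,:2]
Mr=np.array([[75,58.5],[75,-58.5],[0,-58.5],[0,58.5],[-75,58.5],[-75,-58.5]])/1000
q2,r2=fit(Mr,np.r_[A,B],.36);print('S reader',q2,r2,'bay',q2[:2]-.075*np.array([np.cos(q2[2]),np.sin(q2[2])]))
tcp=np.array([.4392,.1819,.1622]);y=3.5018-np.pi
u=np.array([np.cos(y),np.sin(y),0]);v=np.array([-u[1],u[0],0])
c=tcp+.0325*u-[0,0,.0641]
L=[c+a*u+b*v+[0,0,.003] for a,b in((.055,-.0225),(.055,.0105),(.043,.0225),(.025,-.0225))]
print('pred in c3',((proj('scene',L)-[360,160]+.5)*4.8-.5))
d=np.load('pics/t3.npy');px=np.array([(170+x/5,120+yy/5) for x,yy in((180,370),(250,420),(120,480),(200,450),(90,540))]).astype(int)
print('arm',bydepth('top',px,d[px[:,1],px[:,0]]))
E
```

```text
reader [0.6478 0.2609 0.3566] [[ 1.1708  1.7755]
 [ 1.7079 -1.7959]
 [ 1.0198  0.183 ]
 [-1.9638  2.0507]
 [-0.8717  1.3304]
 [-1.0629 -3.5438]]
bay [0.5775 0.2347]
S reader [0.6514 0.2632 0.3679] [[ 0.3601  3.2802]
 [ 1.2663 -1.7008]
 [-0.6994 -3.438 ]
 [-3.6635  1.0626]
 [ 0.4156  5.1643]
 [ 2.3209 -4.3682]] bay [0.5814 0.2362]
pred in c3 [[308.4432 152.211 ]
 [355.1747 129.4977]
 [356.6276 108.1353]
 [271.0012 118.4051]]
arm [[0.4877 0.1915 0.5055]
 [0.4624 0.1546 0.5363]
 [0.4407 0.2174 0.5014]
 [0.4522 0.1801 0.5143]
 [0.4144 0.2276 0.5098]]
```

Emit:
carry_out --pt "0.5 0.2 0.2 0 3.5" --pt "1.5 0.57 0.3 0 3.5" --pt "2.8 1.07 0.3 0 3.5" --pt "4.2 1.6 0.3 0 3.5" --pt "5.6 2.14 0.3 0 3.5" --pt "6.8 2.6 0.3 0 3.5" --pt "7.8 3 0.3 0 3.5" --pt "8.6 3.3 0.3 0 3.5" --pt "9.2 3.52 0.3 0 3.5" --pt "9.55 3.65 0.3 0 3.5" --pt "9.55 3.65 0.3 0 3.5" --pt "9.55 3.65 0.3 0 3.5"

```text
clock: 7.8
position: [0.5345, 0.2185, 0.1653]
ee_rot: [-0.563, 3.09, -0.003]
force: [0.1, -0.3, -1.2]
width: 0.479
```

```bash
python3 - <<'E'
from h import *
s=arm.observe();p=s['position'];r=s['ee_rot'];y=2*np.arctan2(r[1],r[0])-np.pi;print(p,r,y,s['width'],s['force'])
u=np.array([np.cos(.362),np.sin(.362)]);print('along',p[:2]@u,'lat',p[1]*u[0]-p[0]*u[1])
a,_=grab('scene','s4')
A=a[160:260,400:525];cv2.imwrite('pics/c5.png',cv2.resize(A,None,fx=6,fy=6,interpolation=3)[:,:,::-1])
U=np.array([np.cos(y),np.sin(y),0]);v=np.array([-U[1],U[0],0]);c=p+.0325*U-[0,0,.0641]
L=[c+i*U+j*v+[0,0,.003] for i,j in((.055,-.0225),(.055,.0105),(.043,.0225),(.025,-.0225))]
print(((proj('scene',L)-[400,160]+.5)*6-.5))
E
```

```text
[0.534472   0.2184691  0.16532837] [-5.63171781e-01  3.08966875e+00 -2.99728569e-03] 0.3605928382218746 0.4791923701650399 [ 0.11713446 -0.32436131 -1.16290033]
along 0.5772028942982238 lat 0.015029449707547354
[[319.20484248 338.77063593]
 [378.65619199 306.82900438]
 [378.67952277 276.99487562]
 [267.04000049 291.65721074]]
```

View pics/c5.png

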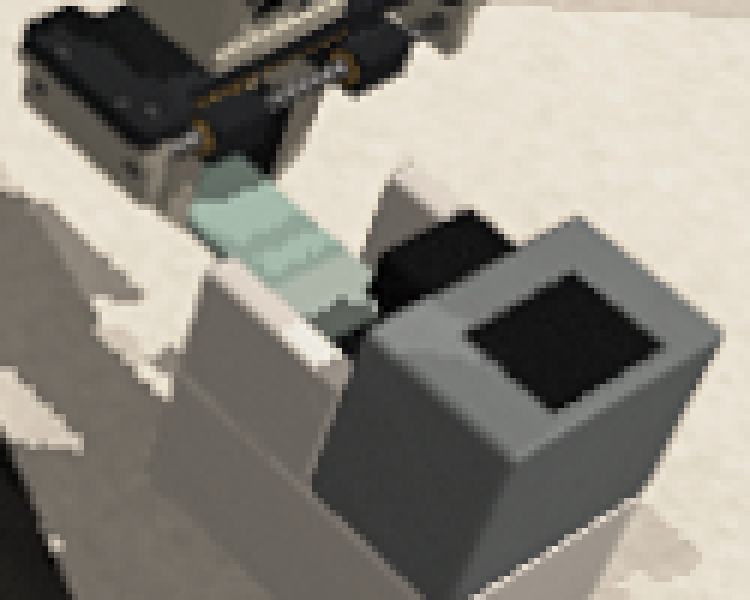

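The frosted end is inside the bay between the cheeks, and the frost edge at (285,285)–(330,250) matches the prediction. A small height trim comes next, then a final depth check for level and centring.

Emit:
carry_out --pt "0 0 -0.1 0 3.5" --pt "0 0 -0.1 0 3.5" --pt "0 0 -0.1 0 3.5" --pt "0 0 -0.1 0 3.5"

```text
clock: 8.25
position: [0.5344, 0.2184, 0.1644]
ee_rot: [-0.563, 3.09, -0.003]
force: [0.8, 0.9, -1.1]
width: 0.484
```

```bash
python3 - <<'E'
from h import *
np.set_printoptions(precision=4,suppress=True)
s=arm.observe();p=s['position'];r=s['ee_rot'];print(p,r,s['width'],s['force'])
a,d=grab('scene','s5');b,dt=grab('top','t5')
a=a.astype(int)
px=np.array([(400+x/6,160+y/6) for x,y in((215,210),(240,225),(270,240),(300,245),(300,275),(325,265),(335,290),(310,295),(350,275))]).round().astype(int)
W=bydepth('scene',px,d[px[:,1],px[:,0]])
u=np.array([np.cos(.362),np.sin(.362)]);v=np.array([-u[1],u[0]])
print(np.c_[W[:,:2]@u-.625,W[:,:2]@v-.015,W[:,2]])
# other objects: changes away from arm in top/scene
t0=cv2.imread('pics/t0.png').astype(int)[:,:,::-1]
for n,(x,y) in dict(spa=(291,213),spb=(340,160),bottle=(439,156),vial=(312,131)).items():
    print(n,np.abs(b.astype(int)-t0)[y-12:y+12,x-12:x+12].mean())
cv2.imwrite('pics/c6.png',cv2.resize(b[100:260,170:470],None,fx=2.6,fy=2.6,interpolation=3)[:,:,::-1])
E
```

```text
[0.5344 0.2184 0.1644] [-0.5632  3.0895 -0.0031] 0.48432698411170455 [ 0.7621  0.9075 -1.1271]
[[-0.0339 -0.0091  0.105 ]
 [-0.0226 -0.0053  0.1022]
 [-0.0104 -0.0001  0.1029]
 [-0.0014  0.0083  0.1028]
 [ 0.0108 -0.0034  0.1024]
 [ 0.0117  0.0089  0.1035]
 [ 0.0244  0.003   0.1041]
 [ 0.021  -0.0067  0.1028]
 [ 0.0221  0.012   0.104 ]]
spa 51.613425925925924
spb 15.36400462962963
bottle 10.838541666666666
vial 13.598958333333334
```

View pics/c6.png

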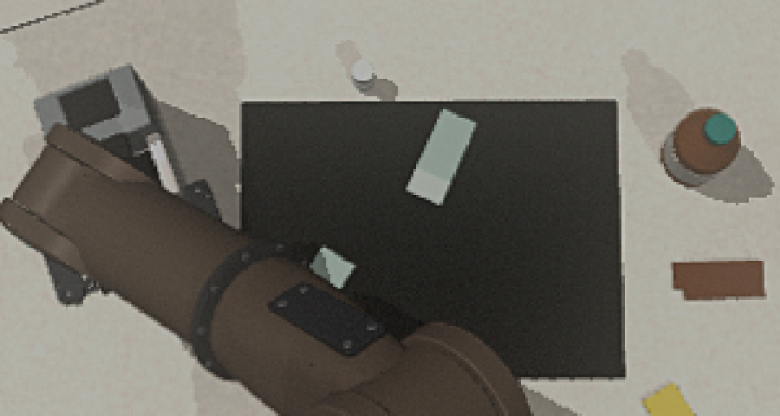

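The depth readings put the plate's top face at about 0.103 m along its visible length, so it is level at mid-height. The top view shows the second spare, bottle and vial in place, and the other spare is partly hidden by the raised arm but where it was. I'm handing the job in.

```bash
python3 -c "
from cell import arm
print(arm.sign_off())"
```

```text
the job is handed in; nothing more can be done
None
```

I pinched the notched plate by its bare end at 30 N. I then carried it label side up and am holding it with its frosted end in the reader's bay. The job was handed in at about 8.3 s, and `sign_off` gives no verdict.

**Position:**
- **In the bay:** the end face is about 40 mm past the mouth, so the whole frosted band should be about 10–40 mm inside.
- **Centring:** the arm reads the plate on the bay's centre line to within about 1 mm. Its direction is within about 0.1° of the reader's estimated heading.
- **Height:** the TCP height puts the plate's middle at 0.100 m. The scene camera's depth readings put its top face at 0.102–0.105 m along the length, so it is level.
- **Contact:** the wrist force stayed around 1–2 N, with no sign of touching the reader.

**Disagreements and limits:**
- **Cameras:** the two cameras differed by about 4 mm along the bay's axis, and I used the mean. Across the bay they agreed to under 1 mm. Their reader headings differed by about 0.6°, and I used 0.362 rad, about midway.
- **Final view:** the arm hid the plate from the top camera, so the last look at it is from the scene camera only.
- **Other objects:** in the last top view the vial, bottle and second spare look unmoved. The first spare is mostly hidden by the arm; its visible end is on the mat where expected. The image-difference check was no use because of shadows and that occlusion.

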